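# Sweep the beaker stoppers through the gate of the collating tray

### The arm

A 6-joint arm with a two-finger parallel gripper is mounted at the origin on the work surface. World frame = base frame: x ahead of the robot, y to its left, z up, the work surface at z = 0. Lengths are in mm, angles in rad, forces in N, time in s.
With the tool pointing down it reaches from about 300 to 775 mm from the base axis. Payload 14.6 kg.
Tool frame: the origin (TCP) lies on the front face of the gripper's body, between the roots of the fingers; the fingertips stand 97 mm ahead of it and the grasp point (between the pads) lies 78 mm ahead of it; z points along the fingers, y is the line along which they close (so a half turn about z gives the same grasp; the last joint's range is limited). The gripper opens to 94 mm and grips with 3 to 60 N. Pads are 16 mm wide; open, the fingers measure 119 mm over their backs; the gripper's body (75 mm by 177 mm) begins 78 mm behind the grasp point.
Start: joints at [-1.235, 0.3, 1.521, -0, 1.321, -0.067], TCP at [215.59, -505.975, 302.646] pointing down, gripper open.
Joint ranges: [-3.03, 3.03], [-0.79, 2.21], [0.23, 2.52], [-1.04, 4.18], [0, 3.07], [-2.55, 2.55]. Speed limits (rad/s): [2.22, 2.22, 2.57, 3.14, 3.14, 3.14].

### API

Orientations are given as [roll, pitch, yaw] about the fixed x, y, z axes, in that order (R = Rz(yaw) Ry(pitch) Rx(roll)).
In Python, from cell import * gives the robot as it stands.
- The arm moves only by the tool carry_out, never from a script. Its arguments are lists of equal length, an entry for each row: "slide": the shift along the world's x, y, z scaled (see below), a list of three; "dr": the turn, a rotation vector about the world's x, y, z scaled (see below), a list of three; "gripper": the opening in per cent of the stroke, from 0 (shut) to 100 (fully open). A call has 1 to 10 rows; each row is the pose to reach, as a shift and turn from the pose commanded when the call began, turning the shorter way round; what a row does not reach only later rows make up. The controller multiplies each number of a shift by 0.25 m and each number of a turn by 360 degrees. A row lasts 1/12 s, in which the tool goes at most 41.7 mm and 7.16 degrees, less where a joint would pass 70% of its speed; a pose out of reach is approached as far as the arm can. A call with a number of a shift or a turn outside -1 to 1 is refused whole. A call with a gripper value outside its range is refused whole. The fingers move at their own pace and stop on an object; "newtons" is the grip in N (left out, the last holds). Time passes only in rows, so rows that repeat a pose let the fingers close. It gives the time, the measured TCP pose, the force, the opening and the grip force at its end, in the units of the state.
- read_state(): the state, without advancing time (a new reading comes with each control period).
- camera(name): name is "scene" or "top" or "wrist"; returns the picture (480x640x3 uint8, red, green, blue); there is no depth.
- camera_model(name): a dict with "vfov" (degrees; the focal length in pixels is half the picture's height over the tangent of half this angle, whatever the lens; pixels are square), "cx", "cy" (the principal point, pixels), "R" (3x3) and "t" (3): a world point X has camera coordinates R X + t. Camera axes: x right, y down, z forward; pixel columns grow to the right and rows downward; lengths in mm; the calibration is good to about 2 mm. A picture is of the moment at which its call begins: read the wrist's pose just before it. camera_model takes no time and is no camera call; for the wrist camera it gives the pose at the moment of the call.
- sign_off(): hands the job in; it is judged then, once.
The state is a dict: "clock": time; "joints": joint angles; "qd": joint speeds; "effort": joint torques, N m; "eef_pos": TCP position; "eef_rot": TCP orientation; "wrist_force": force on the tool from outside, world axes, zero at the start; "moment": the same for the moment, N m; "finger_gap": finger opening in mm; "finger_force": force on a finger pad.
Only numpy, scipy, OpenCV 4.12 (cv2) and the standard library are available. Lean on these libraries where they do the work, as an engineer would, in place of code of your own. Each camera call takes 0.05 s, during which the arm holds its last target. There are 200 camera calls.

### The job

Sweep the three blue stoppers over the floor of the white tray with your fingertips, through the narrow gate and into the slot behind it, one at a time: let each one drop in before the next follows. Only push them along: do not pick up any stopper. Leave the orange stopper on the tray floor, and do not disturb the vial, beaker and jar beside the tray.

Things in the scene. Friction and masses are not known exactly. Their poses are not given: they have to be found in the camera images.
- tray: fixed white tray, 257 mm (x) by 346 mm (y); origin at bench level, x towards gate and slot, z up. Its grey floor, 60 mm above the bench, spans x -125 to 65, y -165 to 165 mm. On three sides a wall 8 mm thick, top 14 mm above the floor; on the fourth (x 65 to 124 mm) a solid deck equally high, cut only by the gate and slot in its middle.
- gate (a point): the gate: middle of its mouth at floor level, at tray (65, 0, 60) mm; axes as the tray's. A notch 40 mm wide (along y) through the deck, with a yellow strip on the deck at either side. The floor runs 5 mm into it (to tray x = 70 mm), then the slot opens.
- slot (a point): the slot: middle of its opening at floor level, at tray (93, 0, 60) mm; axes as the tray's. A pit 46 mm long (x), 40 mm wide (y), open above, black bottom 56 mm below the tray floor, directly behind the gate; it holds all three stoppers, piled up. A stopper tips in once its centre is past tray x = 70 mm.
- orange_center (a point): orange round stopper, a flat solid plastic disc lying flat, 28 mm in diameter and 12 mm high, about 13 g; this point is its centre, half-way up (66 mm above the bench when it lies on the tray floor). It stays on the tray floor.
- vial: loose amber glass vial, 32 mm in diameter, 65 mm high, standing on the bench beside the tray's +y side; origin at the centre of its foot
- beaker: loose small glass beaker, 54 mm across, 62 mm high, on the bench beside the tray's -y side; origin at the centre of its foot
- jar: loose white jar with a grey cap, 48 mm in diameter, 55 mm high, on the bench beside the tray's -y side; origin at the centre of its foot
- blue1_center (a point): blue round stopper, a flat solid plastic disc lying flat, 28 mm in diameter and 12 mm high, about 13 g; this point is its centre, half-way up (66 mm above the bench when it lies on the tray floor)
- blue2_center (a point): blue round stopper, a flat solid plastic disc lying flat, 28 mm in diameter and 12 mm high, about 13 g; this point is its centre, half-way up (66 mm above the bench when it lies on the tray floor)
- blue3_center (a point): blue round stopper, a flat solid plastic disc lying flat, 28 mm in diameter and 12 mm high, about 13 g; this point is its centre, half-way up (66 mm above the bench when it lies on the tray floor)
Things that resemble listed ones, but are neither listed nor needed, are in the scene too. What is shaped like the beaker but pink, purple or red is not meant.

How it is judged:
By the outcome, as a careful person would: the job done as asked, in the order asked, and still so for the second after the job is handed in, with the robot touching nothing.
It also fails if it takes over 72 s, if anything falls off the work surface, if the arm or the gripper's body presses on something with over 40 N, if the wrist force passes 120 N, or if a joint passes its speed limit or range.

## Working session

There is one attempt and no reset: what is moved stays moved. The work goes in short steps, Python scripts to look and compute and a tool call to move; the robot and the scene stay as the last step left them, time stands still between calls to the robot, and variables do not carry over. Pictures are saved under pics/ and viewed, at most 10 in all, crops included, and the job is handed in when it is done.

Besides the shell and the picture viewer there is one more tool, called after "Request:" as name(argument=value, ...) on one line, values as JSON. carry_out: Moves the arm, as the interface text tells. Its arguments: {"type":"object","properties":{"slide":{"type":"array","items":{"type":"array","items":{"type":"number","minimum":-1,"maximum":1}}},"dr":{"type":"array","items":{"type":"array","items":{"type":"number","minimum":-1,"maximum":1}}},"gripper":{"type":"array","items":{"type":"number"}},"newtons":{"type":"number"}},"required":["slide","dr","gripper"]}

```bash
mkdir -p pics
python3 - <<'E'
from cell import *
import cv2
for n in("top","scene"):
    m=camera_model(n);print(n,m)
    cv2.imwrite(f"pics/{n}1.png",camera(n)[:,:,::-1])
print(read_state())
E
```

```text
top {'vfov': 53.63167014031258, 'cx': 315.8924047172534, 'cy': 242.12629948981947, 'R': array([[-0.01561142, -0.9998758 ,  0.00216282],
       [-0.98693998,  0.01506252, -0.16038269],
       [ 0.16033019, -0.00463837, -0.98705254]]), 't': array([-45.01337252, 583.24251319, 796.28660193])}
scene {'vfov': 57.95537475616033, 'cx': 314.94696665645097, 'cy': 235.5963639622688, 'R': array([[ 0.79213606,  0.61025662,  0.01035985],
       [ 0.37376364, -0.47160067, -0.79868238],
       [-0.4825155 ,  0.63653725, -0.60166363]]), 't': array([-409.34467568, -181.15752768, 1186.68683203])}
{'clock': 0.1, 'joints': array([-1.23459800e+00,  3.00391806e-01,  1.52152263e+00,  1.75631114e-05,
        1.32068060e+00, -6.65805358e-02]), 'qd': array([ 0.00287448, -0.00184428, -0.00046079,  0.00034721, -0.00057083,
       -0.00029964]), 'effort': array([ 6.24011627e-04, -5.32642436e+01, -3.53285766e+01,  7.09484727e-02,
        2.34511297e-02, -5.03121760e-05]), 'eef_pos': array([ 215.55233421, -505.85481151,  302.1544957 ]), 'eef_rot': array([-3.14059362e+00, -8.36645668e-05,  4.02774462e-01]), 'wrist_force': array([-0.27704275, -0.00294724,  0.70106145]), 'moment': array([0.00313119, 0.02328573, 0.06402387]), 'finger_force': 0.0, 'finger_gap': 94.02879029666946}
```

View pics/top1.png

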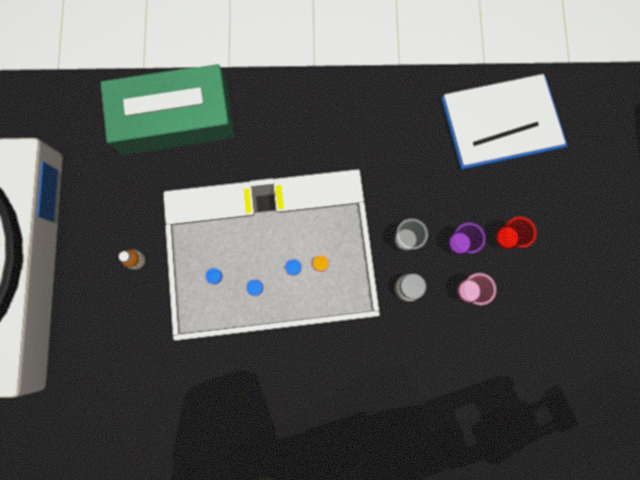

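View pics/scene1.png

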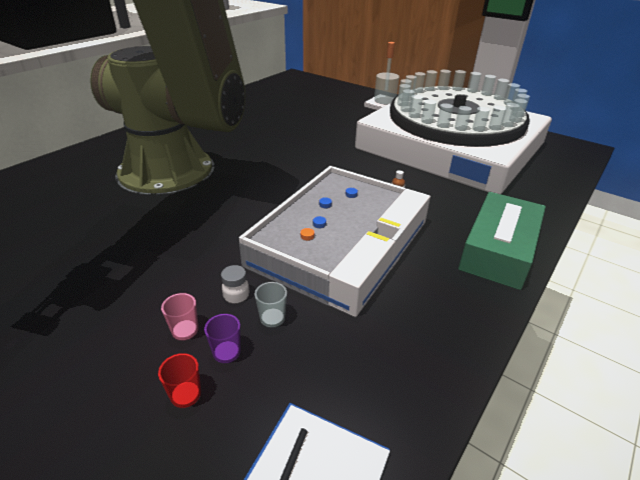

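The top view shows the gate at about (264,200). The blue stoppers are at (214,276), (255,288) and (293,267), and the orange one is at (320,263). The vial is at (133,260), the jar at (410,288) and the clear beaker at (411,236). The pink, purple and red beakers are the ones not meant.

```bash
cat > h.py <<'E'
import numpy as np, cv2
from cell import *
def ray(m,px,z):
    f=240/np.tan(np.radians(m["vfov"]/2)); R=np.array(m["R"]);t=np.array(m["t"])
    d=R.T@np.array([(px[0]-m["cx"])/f,(px[1]-m["cy"])/f,1]); c=-R.T@t
    return c+d*(z-c[2])/d[2]
def blobs(img,kind,amin=20):
    h=cv2.cvtColor(img,cv2.COLOR_RGB2HSV)
    lo,hi={"blue":((100,120,80),(118,255,255)),"orange":((8,150,120),(20,255,255)),"yellow":((26,150,120),(34,255,255))}[kind]
    n,_,s,c=cv2.connectedComponentsWithStats(cv2.inRange(h,lo,hi))
    return [(c[i],s[i,4]) for i in range(1,n) if s[i,4]>=amin]
E
python3 - <<'E'
from h import *
np.set_printoptions(precision=1,suppress=True)
m=camera_model("top");im=camera("top")
C=[ray(m,p,74) for p in((164,192),(361,170),(379,315),(174,338))]
for i in range(4):print(C[i],np.linalg.norm(C[i]-C[(i+1)%4]))
for k,z in(("blue",72),("orange",72),("yellow",74)):
    for c,a in blobs(im,k):print(k,c,a,ray(m,c,z))
cv2.imwrite("pics/crop.png",cv2.resize(im[150:350,110:430][:,:,::-1],None,fx=2.5,fy=2.5,interpolation=cv2.INTER_CUBIC))
E
```

```text
[670.9 210.2  74. ] 347.3292245997198
[ 705.7 -135.4   74. ] 254.0432825785052
[ 452.7 -157.8   74. ] 343.97960898335515
[420.2 184.6  74. ] 252.04044222750844
blue [490. 147.] 578 [ 745.5 -367.    72. ]
blue [ 40.4 188.8] 179 [680.5 427.6  72. ]
blue [292.8 266.8] 188 [536.4 -13.7  72. ]
blue [213.2 275.7] 193 [523.2 121.9  72. ]
blue [254.3 287.1] 193 [502.8  51.9  72. ]
orange [131.8 259. ] 109 [554.  261.7  72. ]
orange [319.8 262.8] 43 [542.5 -60.   72. ]
yellow [279.  196.8] 122 [659.3   9.3  74. ]
yellow [247.  200.1] 114 [654.2  65.   74. ]
```

View pics/crop.png

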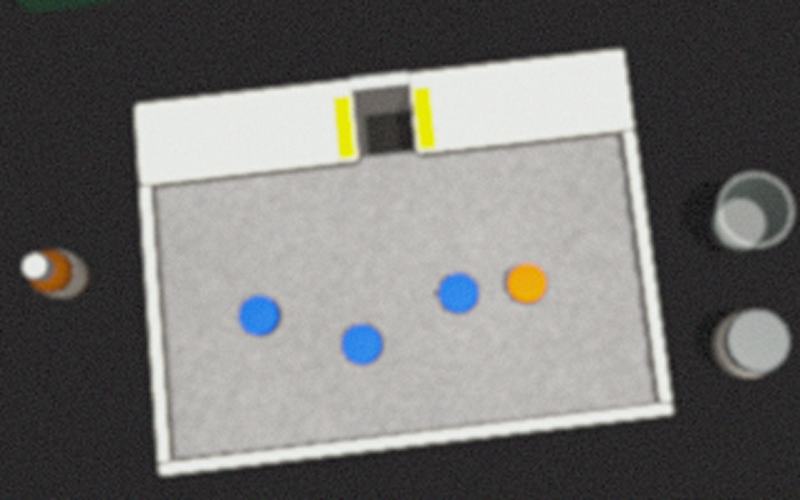

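Request:
carry_out(slide=[[0.1, 0.16, 0], [0.2, 0.33, 0], [0.3, 0.49, 0], [0.4, 0.66, 0], [0.5, 0.82, 0], [0.6, 0.98, 0], [0.6, 0.98, 0]], dr=[[0, 0, 0], [0, 0, 0], [0, 0, 0], [0, 0, 0.0055], [0, 0, 0.0055], [0, 0, 0.0055], [0, 0, 0.0055]], gripper=[15, 15, 15, 15, 15, 15, 15])

```text
clock: 0.73
eef_pos: [366.2, -258.8, 302.7]
eef_rot: [3.142, -0.0, 0.438]
wrist_force: [0.2, 0.4, 0.4]
finger_gap: 51.0
finger_force: 0.0
```

Request:
carry_out(slide=[[0.1, 0.16, 0], [0.2, 0.33, 0], [0.3, 0.49, 0], [0.4, 0.66, -0.05], [0.5, 0.82, -0.1], [0.57, 0.93, -0.15], [0.57, 0.93, -0.15], [0.57, 0.93, -0.15]], dr=[[0, 0, 0], [0, 0, 0], [0, 0, 0], [0, 0, 0], [0, 0, 0], [0, 0, 0], [0, 0, 0], [0, 0, 0]], gripper=[15, 15, 15, 15, 15, 15, 15, 15])

```text
clock: 1.4
eef_pos: [509.1, -24.8, 263.1]
eef_rot: [-3.14, 0.002, 0.441]
wrist_force: [-0.3, -0.2, -0.7]
finger_gap: 13.8
finger_force: 0.0
```

Run:
```python
from h import *
np.set_printoptions(precision=2,suppress=True)
s=read_state();print(s["clock"],s["eef_pos"],s["eef_rot"],s["finger_gap"])
m=camera_model("wrist");im=camera("wrist");print(-np.array(m["R"]).T@m["t"])
for k,z in(("blue",72),("orange",72),("yellow",74)):
    for c,a in blobs(im,k,100):print(k,c,a,ray(m,c,z))
cv2.imwrite("pics/w1.png",im[:,:,::-1])
```

```text
1.4 [509.1  -24.85 263.06] [-3.14  0.    0.44] 13.758929779342266
[579.38   7.76 345.53]
blue [118.67 126.91] 1483 [523.18 123.71  72.  ]
blue [321.19 198.7 ] 1305 [536.51 -12.59  72.  ]
blue [210.19 202.6 ] 1296 [502.49  53.28  72.  ]
orange [388.1  220.34] 1238 [542.46 -59.69  72.  ]
orange [273.05 425.3 ] 260 [359.   -54.97  72.  ]
orange [366.09 425.61] 254 [ 389.89 -120.67   72.  ]
yellow [369.23  16.68] 698 [647.07   8.31  74.  ]
```

View pics/w1.png

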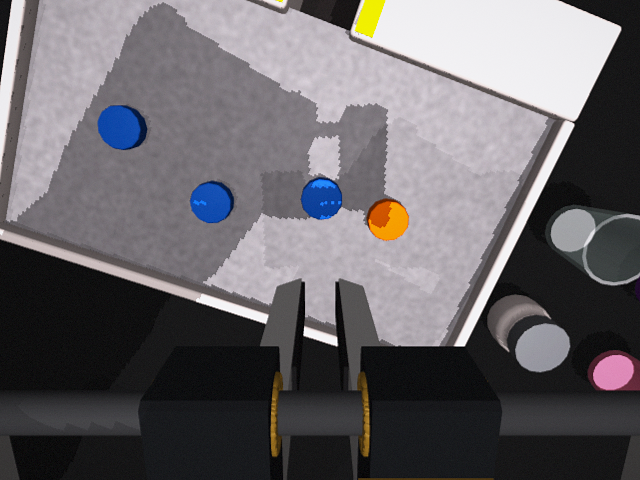

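The wrist view shows the blue stoppers at (321,199), (210,203) and (119,127), and orange at (388,220). The positions agree with the top camera within 2 mm. The fingers are nearly closed, behind the middle blue stopper.

```bash
cat >> h.py <<'E'
O=np.array([567,27.5]);Y=.096
Rt=np.array([[np.cos(Y),-np.sin(Y)],[np.sin(Y),np.cos(Y)]])
tray=lambda w:Rt.T@(np.array(w)[:2]-O)
def plan(pts,start,yaw0):
    "pts: disc x,y (tray), heading deg, extra back-off, tip z; prints shift/250 and turn/360deg from start"
    for x,y,h,e,z in pts:
        a=np.radians(h);w=O+Rt@(np.array([x,y])-(20.1+e)*np.array([np.cos(a),np.sin(a)]))
        s=(np.array([*w,z+97])-start)/250
        print(h, [round(float(v),3) for v in s], "turn",round((h+np.degrees(Y-yaw0))/360,4))
def curve(p0,h0,p1,h1,n):
    p0,p1=np.array(p0,float),np.array(p1,float);L=np.linalg.norm(p1-p0);u=lambda h:L*np.array([np.cos(np.radians(h)),np.sin(np.radians(h))])
    o=[]
    for t in np.linspace(0,1,n+1):
        p=(2*t**3-3*t**2+1)*p0+(t**3-2*t**2+t)*u(h0)+(3*t**2-2*t**3)*p1+(t**3-t**2)*u(h1)
        d=(6*t*t-6*t)*p0+(3*t*t-4*t+1)*u(h0)+(6*t-6*t*t)*p1+(3*t*t-2*t)*u(h1)
        o.append((*p,np.degrees(np.arctan2(d[1],d[0]))))
    return o
E
python3 - <<'E'
from h import *
for w in((536.5,-13),(502.6,52.8),(523.2,123),(542.5,-59.8)):print(tray(w).round(1))
A=tray((536.5,-13))
c=curve(A,24,(35,0),0,9)
plan([(*c[0][:2],24,12,110),(*c[0][:2],24,12,64)]+[(*q,0,64) for q in c]+[(35+i,0,0,0,64) for i in (10,20,28,35,39)],np.array([508.1,-28.5+3.5,263.1]),.441)
E
```

```text
[-34.2 -37.4]
[-61.7  31.4]
[-34.4  99.3]
[-32.8 -84.5]
24 [0.002, -0.015, -0.224] turn 0.0118
24 [0.002, -0.015, -0.408] turn 0.0118
24.000000000000004 [0.044, 0.008, -0.408] turn 0.0118
30.773042128746482 [0.078, 0.02, -0.408] turn 0.0306
35.039805060438745 [0.11, 0.038, -0.408] turn 0.0424
37.027545585269046 [0.139, 0.06, -0.408] turn 0.0479
36.8709671772515 [0.166, 0.085, -0.408] turn 0.0475
34.53643232295819 [0.191, 0.111, -0.408] turn 0.041
29.821883629782988 [0.215, 0.138, -0.408] turn 0.0279
22.445160284285784 [0.239, 0.166, -0.408] turn 0.0074
12.3136692321264 [0.265, 0.192, -0.408] turn -0.0207
0.0 [0.295, 0.216, -0.408] turn -0.0549
0 [0.335, 0.22, -0.408] turn -0.0549
0 [0.375, 0.223, -0.408] turn -0.0549
0 [0.406, 0.226, -0.408] turn -0.0549
0 [0.434, 0.229, -0.408] turn -0.0549
0 [0.45, 0.231, -0.408] turn -0.0549
```

Request:
carry_out(slide=[[0, -0.01, -0.1], [0, -0.02, -0.2], [0, -0.02, -0.3], [0, -0.02, -0.4], [0, -0.02, -0.408], [0, -0.02, -0.408]], dr=[[0, 0, 0.01], [0, 0, 0.02], [0, 0, 0.0285], [0, 0, 0.0285], [0, 0, 0.0285], [0, 0, 0.0285]], gripper=[15, 15, 15, 15, 15, 15])

```text
clock: 1.95
eef_pos: [507.6, -34.2, 163.0]
eef_rot: [-3.14, 0.001, 0.615]
wrist_force: [-0.6, 0.4, 0.8]
finger_gap: 14.2
finger_force: 0.0
```

Run:
```python
from h import *
np.set_printoptions(precision=2,suppress=True)
s=read_state();p=np.array(s["eef_pos"]);print(p,s["eef_rot"],s["wrist_force"],tray(p))
m=camera_model("wrist");im=camera("wrist")
for k,z in(("blue",72),("orange",72),("yellow",74)):
    for c,a in blobs(im,k,100):print(k,c,a,tray(ray(m,c,z)))
cv2.imwrite("pics/w2.png",im[:,:,::-1])
A=tray((536.5,-13))
c=curve(A,30,(35,0),0,10)
plan([(*q,0,64) for q in c]+[(35+i,0,0,0,64) for i in (10,20,28,34,38,40)],p,s["eef_rot"][2])
```

```text
[507.61 -34.23 162.96] [-3.14  0.    0.62] [-0.57  0.44  0.78] [-65.03 -55.75]
blue [19.31 55.94] 2798 [-33.05  96.27]
blue [143.68 201.26] 3210 [-61.72  31.85]
blue [317.49 224.89] 3076 [-34.17 -37.04]
orange [412.11 273.93] 2750 [-32.76 -84.49]
orange [273.08 425.67] 257 [-133.74  -68.43]
orange [366.18 430.91] 213 [-113.47 -109.97]
29.999999999999996 [0.05, 0.038, -0.008] turn 0.0007
33.89537487586833 [0.079, 0.053, -0.008] turn 0.0115
36.20023497855054 [0.105, 0.072, -0.008] turn 0.0179
37.053082514254825 [0.131, 0.093, -0.008] turn 0.0203
36.51379745998076 [0.155, 0.116, -0.008] turn 0.0188
34.55568478449924 [0.178, 0.14, -0.008] turn 0.0134
31.072337527017343 [0.2, 0.164, -0.008] turn 0.0037
25.905991002952348 [0.222, 0.188, -0.008] turn -0.0107
18.92172776296717 [0.245, 0.211, -0.008] turn -0.0301
10.154801363055858 [0.269, 0.233, -0.008] turn -0.0544
0.0 [0.297, 0.253, -0.008] turn -0.0826
0 [0.337, 0.256, -0.008] turn -0.0826
0 [0.377, 0.26, -0.008] turn -0.0826
0 [0.408, 0.263, -0.008] turn -0.0826
0 [0.432, 0.266, -0.008] turn -0.0826
0 [0.448, 0.267, -0.008] turn -0.0826
0 [0.456, 0.268, -0.008] turn -0.0826
```

View pics/w2.png

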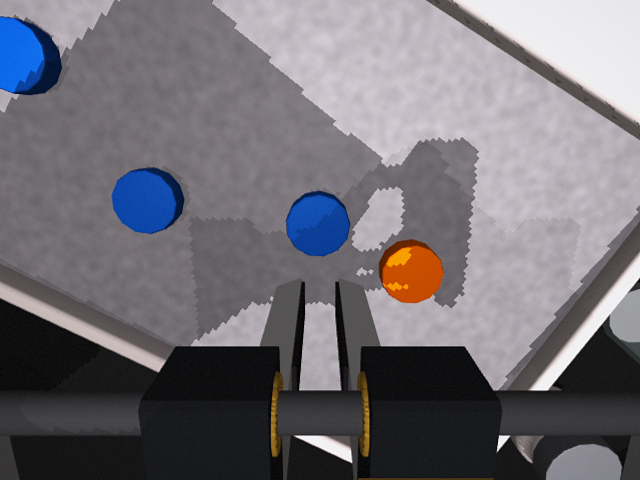

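Request:
carry_out(slide=[[0.025, 0.018, -0.008], [0.048, 0.034, -0.008], [0.077, 0.05, -0.008], [0.103, 0.069, -0.008], [0.129, 0.09, -0.008], [0.153, 0.113, -0.008], [0.176, 0.137, -0.008], [0.198, 0.161, -0.008], [0.22, 0.185, -0.008], [0.243, 0.208, -0.008]], dr=[[0, 0, 0], [0, 0, 0], [0, 0, 0.0115], [0, 0, 0.018], [0, 0, 0.02], [0, 0, 0.019], [0, 0, 0.0135], [0, 0, 0.0035], [0, 0, -0.011], [0, 0, -0.03]], gripper=[15, 15, 15, 15, 15, 15, 15, 15, 15, 15])

```text
clock: 2.83
eef_pos: [569.5, 19.4, 161.5]
eef_rot: [3.141, -0.0, 0.422]
wrist_force: [0.1, -0.7, -0.2]
finger_gap: 14.0
finger_force: 0.1
```

```bash
cat > look.py <<'E'
from h import *
import sys
np.set_printoptions(precision=2,suppress=True)
s=read_state();p=np.array(s["eef_pos"]);print(s["clock"],p,s["eef_rot"],s["wrist_force"],"tool in tray",tray(p),np.degrees(s["eef_rot"][2]-Y))
for n in ("wrist","top"):
    m=camera_model(n);im=camera(n)
    for k,z in(("blue",72),("orange",72),("yellow",74)):
        for c,a in blobs(im,k,100 if n=="wrist" else 30):
            q=tray(ray(m,c,z))
            if -125<q[0]<125 and abs(q[1])<165 and not(n=="wrist" and c[1]>415):print(n,k,c,a,q)
    if len(sys.argv)>1:cv2.imwrite(f"pics/{sys.argv[1]}_{n}.png",im[:,:,::-1])
E
python3 look.py w3
```

```text
2.8333 [569.53  19.37 161.55] [ 3.14 -0.    0.42] [ 0.09 -0.71 -0.17] tool in tray [ 1.74 -8.34] 18.701264859245892
wrist blue [319.59 259.36] 2916 [21.81 -1.66]
wrist blue [ 65.24 302.93] 2672 [-34.28  99.95]
wrist yellow [301.07  66.8 ] 3201 [93.27 29.95]
wrist yellow [437.57 117.21] 3044 [ 92.91 -26.58]
top orange [319.98 262.78] 178 [-32.78 -85.08]
```

View pics/w3_wrist.png

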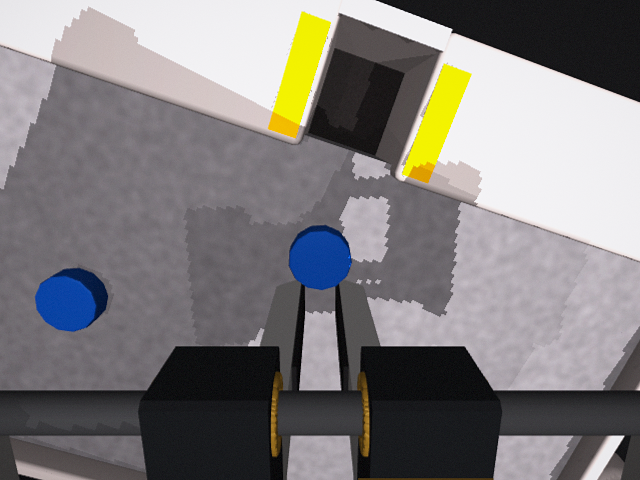

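The wrist view shows the stopper nested against both fingertips at (320,259). The gate's mouth corners are at about (300,142) and (402,180).

Run:
```python
from h import *
m=camera_model("wrist")
for p in((300,141),(403,180),(0,46),(640,261)):print(tray(ray(m,p,74)))
c=curve((21.8,-1.6),18,(50,1.2),0,4)
s=read_state()
plan([(*q,0.7,64) for q in c]+[(i,1.3,0,.7,64) for i in (58,65,70,74,75)],np.array(s["eef_pos"]),s["eef_rot"][2])
```

```text
[67.00070686 22.15756771]
[ 65.82925397 -22.49857133]
[ 63.66374346 140.01311635]
[  66.40735271 -132.01305779]
18.0 [0.001, 0.001, -0.002] turn -0.0023
9.738002336694393 [0.023, 0.021, -0.002] turn -0.0253
4.038806024445295 [0.049, 0.035, -0.002] turn -0.0411
0.8276549552552227 [0.077, 0.044, -0.002] turn -0.05
0.0 [0.105, 0.048, -0.002] turn -0.0523
0 [0.137, 0.051, -0.002] turn -0.0523
0 [0.165, 0.054, -0.002] turn -0.0523
0 [0.185, 0.056, -0.002] turn -0.0523
0 [0.201, 0.057, -0.002] turn -0.0523
0 [0.205, 0.058, -0.002] turn -0.0523
```

Request:
carry_out(slide=[[0.023, 0.02, -0.002], [0.049, 0.034, -0.002], [0.077, 0.042, -0.002], [0.105, 0.046, -0.002], [0.137, 0.049, -0.002], [0.165, 0.052, -0.002], [0.185, 0.054, -0.002], [0.201, 0.055, -0.002], [0.207, 0.056, -0.002], [0.207, 0.056, -0.002]], dr=[[0, 0, -0.019], [0, 0, -0.037], [0, 0, -0.05], [0, 0, -0.052], [0, 0, -0.052], [0, 0, -0.052], [0, 0, -0.052], [0, 0, -0.052], [0, 0, -0.052], [0, 0, -0.052]], gripper=[15, 15, 15, 15, 15, 15, 15, 15, 15, 15])

```text
clock: 3.77
eef_pos: [620.7, 32.5, 160.5]
eef_rot: [-3.142, 0.0, 0.102]
wrist_force: [-0.0, -0.5, 0.1]
finger_gap: 14.2
finger_force: 0.0
```

```bash
python3 look.py w4
```

```text
3.7667 [620.7   32.52 160.53] [-3.14  0.    0.1 ] [-0.04 -0.5   0.09] tool in tray [53.94 -0.15] 0.3436662359286239
wrist blue [319.77 201.82] 2041 [100.64  -0.01]
wrist yellow [382.32 191.12] 717 [105.59 -25.58]
wrist yellow [374.83 255.68] 552 [ 77.88 -23.65]
top orange [320.03 262.89] 179 [-32.98 -85.14]
```

View pics/w4_wrist.png

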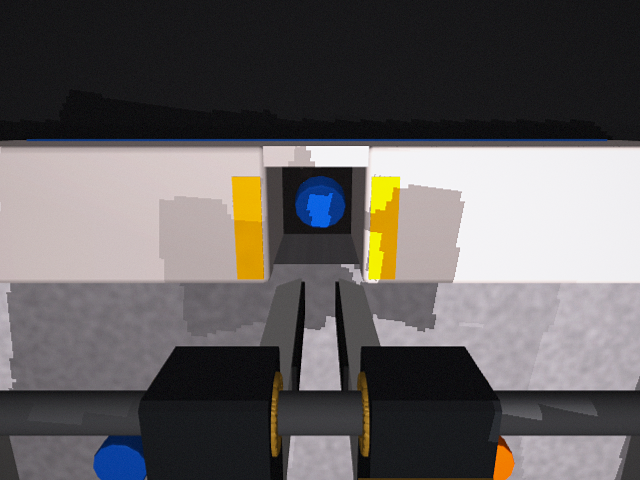

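The first stopper lies in the slot (320,202), and the fingers are lined up with the gate. Next is the one at tray (-62, 31).

Run:
```python
from h import *
s=read_state()
C=(-61.7,31.4)
c=curve(C,-20,(40,.3),0,11)
plan([(*C,-20,12,90),(*C,-20,12,64)]+[(*q,.8,64) for q in c]+[(i,.3,0,.8,64) for i in (50,58,65,70,74,75.5)],np.array(s["eef_pos"]),s["eef_rot"][2])
```

```text
-20 [-0.596, 0.113, 0.106] turn -0.0565
-20 [-0.596, 0.113, 0.002] turn -0.0565
-20.0 [-0.552, 0.102, 0.002] turn -0.0565
-21.57774353630581 [-0.514, 0.094, 0.002] turn -0.0608
-22.47137753601218 [-0.476, 0.084, 0.002] turn -0.0633
-22.701790169203733 [-0.439, 0.073, 0.002] turn -0.064
-22.277563722491003 [-0.401, 0.061, 0.002] turn -0.0628
-21.194502417494892 [-0.364, 0.048, 0.002] turn -0.0598
-19.43720911946359 [-0.327, 0.036, 0.002] turn -0.0549
-16.98301579274788 [-0.289, 0.024, 0.002] turn -0.0481
-13.809069934844368 [-0.252, 0.012, 0.002] turn -0.0393
-9.903506334160225 [-0.215, 0.002, 0.002] turn -0.0284
-5.28090094272631 [-0.177, -0.006, 0.002] turn -0.0156
0.0 [-0.138, -0.012, 0.002] turn -0.0009
0 [-0.098, -0.008, 0.002] turn -0.0009
0 [-0.066, -0.005, 0.002] turn -0.0009
0 [-0.038, -0.002, 0.002] turn -0.0009
0 [-0.018, 0.0, 0.002] turn -0.0009
0 [-0.002, 0.002, 0.002] turn -0.0009
0 [0.004, 0.002, 0.002] turn -0.0009
```

Request:
carry_out(slide=[[-0.01, 0, 0.12], [-0.15, 0.03, 0.13], [-0.3, 0.06, 0.13], [-0.45, 0.09, 0.13], [-0.596, 0.113, 0.13], [-0.596, 0.113, 0.13], [-0.596, 0.113, 0.05], [-0.596, 0.113, 0.002], [-0.596, 0.113, 0.002], [-0.596, 0.113, 0.002]], dr=[[0, 0, 0], [0, 0, -0.019], [0, 0, -0.038], [0, 0, -0.0565], [0, 0, -0.0565], [0, 0, -0.0565], [0, 0, -0.0565], [0, 0, -0.0565], [0, 0, -0.0565], [0, 0, -0.0565]], gripper=[15, 15, 15, 15, 15, 15, 15, 15, 15, 15])

```text
clock: 4.7
eef_pos: [471.6, 60.7, 161.2]
eef_rot: [3.141, 0.001, -0.253]
wrist_force: [0.1, 1.1, 0.3]
finger_gap: 14.3
finger_force: 0.0
```

```bash
python3 look.py
python3 - <<'E'
from h import *
s=read_state()
C=(-61.7,31.4)
c=curve(C,-20,(40,.3),0,11)
plan([(*q,.8,64) for q in c]+[(i,.3,0,.8,64) for i in (50,58,65,70,74,75.5)],np.array(s["eef_pos"]),s["eef_rot"][2])
E
```

```text
4.7 [471.58  60.73 161.22] [ 3.14  0.   -0.25] [0.06 1.11 0.29] tool in tray [-91.79  42.22] -20.022470726008695
wrist blue [147.31 229.52] 3158 [-34.11  99.42]
wrist blue [319.01 234.21] 3207 [-61.14  31.31]
wrist orange [580.89  65.24] 3502 [-32.56 -86.26]
top blue [266.31 200.63] 196 [86.22 -4.18]
top orange [319.98 263.02] 46 [-33.19 -85.03]
top yellow [278.96 196.66] 120 [ 90.34 -26.95]
top yellow [247.07 200.24] 114 [90.11 28.93]
-20.0 [0.041, -0.011, -0.004] turn 0.0001
-21.57774353630581 [0.08, -0.019, -0.004] turn -0.0043
-22.47137753601218 [0.117, -0.029, -0.004] turn -0.0068
-22.701790169203733 [0.155, -0.04, -0.004] turn -0.0074
-22.277563722491003 [0.193, -0.052, -0.004] turn -0.0062
-21.194502417494892 [0.23, -0.065, -0.004] turn -0.0032
-19.43720911946359 [0.267, -0.077, -0.004] turn 0.0017
-16.98301579274788 [0.304, -0.089, -0.004] turn 0.0085
-13.809069934844368 [0.342, -0.1, -0.004] turn 0.0173
-9.903506334160225 [0.379, -0.11, -0.004] turn 0.0281
-5.28090094272631 [0.417, -0.119, -0.004] turn 0.041
0.0 [0.456, -0.124, -0.004] turn 0.0557
0 [0.496, -0.121, -0.004] turn 0.0557
0 [0.528, -0.117, -0.004] turn 0.0557
0 [0.556, -0.115, -0.004] turn 0.0557
0 [0.575, -0.113, -0.004] turn 0.0557
0 [0.591, -0.111, -0.004] turn 0.0557
0 [0.597, -0.111, -0.004] turn 0.0557
```

Request:
carry_out(slide=[[0.022, -0.006, -0.004], [0.041, -0.011, -0.004], [0.08, -0.019, -0.004], [0.117, -0.029, -0.004], [0.155, -0.04, -0.004], [0.193, -0.052, -0.004], [0.23, -0.065, -0.004], [0.267, -0.077, -0.004], [0.304, -0.089, -0.004], [0.342, -0.1, -0.004]], dr=[[0, 0, 0], [0, 0, 0], [0, 0, -0.004], [0, 0, -0.007], [0, 0, -0.007], [0, 0, -0.006], [0, 0, -0.003], [0, 0, 0.002], [0, 0, 0.0085], [0, 0, 0.017]], gripper=[15, 15, 15, 15, 15, 15, 15, 15, 15, 15])

```text
clock: 5.63
eef_pos: [558.1, 35.3, 160.2]
eef_rot: [-3.142, -0.0, -0.146]
wrist_force: [-0.2, 0.2, 0.7]
finger_gap: 14.1
finger_force: 0.2
```

```bash
python3 look.py
python3 - <<'E'
from h import *
s=read_state()
c=curve((-61.7,31.4),-20,(40,.3),0,11)
plan([(*q,.8,64) for q in c[8:]]+[(i,.3,0,.8,64) for i in (50,58,65,70,74,75.5)],np.array(s["eef_pos"]),s["eef_rot"][2])
E
```

```text
5.6333 [558.09  35.33 160.21] [-3.14 -0.   -0.15] [-0.18  0.2   0.67] tool in tray [-8.11  8.64] -13.847905990032563
wrist blue [283.91  61.53] 2454 [93.2  -2.32]
wrist blue [319.73 260.41] 2954 [12.42  3.54]
wrist blue [138.02 381.56] 500 [-25.41 101.13]
wrist orange [535.67 308.43] 2657 [-32.58 -84.74]
wrist yellow [348.86  55.53] 3549 [ 89.06 -26.66]
wrist yellow [203.68  89.65] 3641 [90.62 30.1 ]
top orange [320.34 262.83] 170 [-32.93 -85.67]
-13.809069934844368 [-0.004, 0.002, 0.003] turn 0.0003
-9.903506334160225 [0.034, -0.008, 0.003] turn 0.0111
-5.28090094272631 [0.072, -0.017, 0.003] turn 0.024
0.0 [0.111, -0.022, 0.003] turn 0.0386
0 [0.15, -0.019, 0.003] turn 0.0386
0 [0.182, -0.015, 0.003] turn 0.0386
0 [0.21, -0.013, 0.003] turn 0.0386
0 [0.23, -0.011, 0.003] turn 0.0386
0 [0.246, -0.009, 0.003] turn 0.0386
0 [0.252, -0.009, 0.003] turn 0.0386
```

Request:
carry_out(slide=[[0.034, -0.008, 0.003], [0.072, -0.017, 0.003], [0.111, -0.022, 0.003], [0.15, -0.019, 0.003], [0.182, -0.015, 0.003], [0.21, -0.013, 0.003], [0.23, -0.011, 0.003], [0.246, -0.009, 0.003], [0.253, -0.009, 0.003], [0.253, -0.009, 0.003]], dr=[[0, 0, 0.011], [0, 0, 0.024], [0, 0, 0.0386], [0, 0, 0.0386], [0, 0, 0.0386], [0, 0, 0.0386], [0, 0, 0.0386], [0, 0, 0.0386], [0, 0, 0.0386], [0, 0, 0.0386]], gripper=[15, 15, 15, 15, 15, 15, 15, 15, 15, 15])

```text
clock: 6.57
eef_pos: [620.4, 33.5, 160.8]
eef_rot: [-3.142, 0.0, 0.095]
wrist_force: [-0.5, 0.0, 0.1]
finger_gap: 14.2
finger_force: 0.0
```

```bash
python3 look.py w5
python3 - <<'E'
from h import *
s=read_state()
B=(-34.3,99.4)
plan([(*B,-60,12,64)],np.array(s["eef_pos"]),s["eef_rot"][2])
E
```

```text
6.5667 [620.44  33.53 160.82] [-3.14  0.    0.1 ] [-0.53  0.02  0.06] tool in tray [53.77  0.88] -0.04570487590611111
wrist blue [319.96 201.46] 3197 [100.57   0.67]
wrist yellow [383.59 190.68] 725 [105.37 -25.41]
wrist yellow [375.44 253.9 ] 402 [ 78.25 -23.  ]
top orange [319.98 262.88] 177 [-32.94 -85.07]
-60 [-0.462, 0.463, 0.001] turn -0.1666
```

View pics/w5_wrist.png

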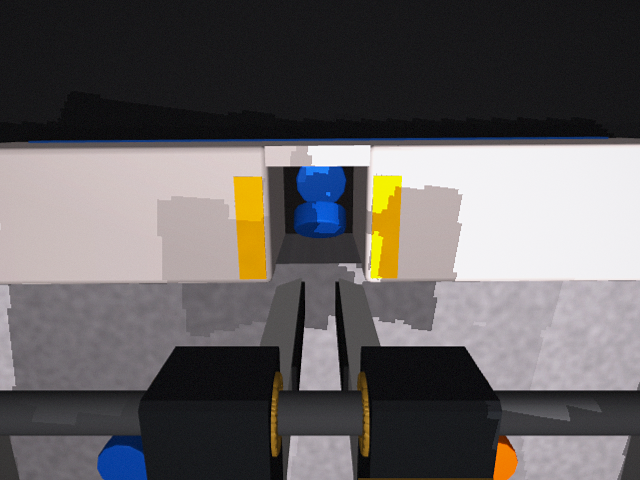

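The second stopper is in the slot as well (319,216). A heading of -60° would exceed joint 6's range, so I'll push the last one at -40° and travel slightly askew. The two-finger cup can tolerate that.

Run:
```python
from h import *
s=read_state()
B=(-34.3,99.4)
plan([(*B,-40,12,64)],np.array(s["eef_pos"]),s["eef_rot"][2])
```

```text
-40 [-0.493, 0.431, 0.001] turn -0.111
```

Request:
carry_out(slide=[[-0.01, 0, 0.12], [-0.12, 0.1, 0.13], [-0.23, 0.2, 0.13], [-0.34, 0.3, 0.13], [-0.45, 0.4, 0.13], [-0.493, 0.431, 0.13], [-0.493, 0.431, 0.13], [-0.493, 0.431, 0.05], [-0.493, 0.431, 0.001], [-0.493, 0.431, 0.001]], dr=[[0, 0, 0], [0, 0, -0.019], [0, 0, -0.038], [0, 0, -0.057], [0, 0, -0.076], [0, 0, -0.095], [0, 0, -0.111], [0, 0, -0.111], [0, 0, -0.111], [0, 0, -0.111]], gripper=[15, 15, 15, 15, 15, 15, 15, 15, 15, 15])

```text
clock: 7.5
eef_pos: [496.0, 141.1, 159.2]
eef_rot: [3.139, 0.002, -0.602]
wrist_force: [0.2, 0.7, -0.3]
finger_gap: 14.2
finger_force: 0.0
```

```bash
python3 look.py
python3 - <<'E'
from h import *
s=read_state();print(s["joints"][[0,5]])
B=np.array((-34.3,99.4));E=np.array((20,14.))
plan([(*(B+(E-B)*t),-40,.8,64) for t in np.linspace(0,1,13)],np.array(s["eef_pos"]),s["eef_rot"][2])
E
```

```text
7.5 [495.98 141.11 159.23] [ 3.14  0.   -0.6 ] [ 0.24  0.68 -0.26] tool in tray [-59.8 119.9] -39.9840203897238
wrist blue [318.02 234.21] 3218 [-34.22  99.19]
top blue [266.15 202.14] 239 [83.56 -3.64]
top blue [214.28 274.11] 138 [-32.06  96.1 ]
top orange [319.4  263.09] 43 [-33.2  -84.02]
top yellow [278.99 196.56] 120 [ 90.52 -27.02]
top yellow [247.05 200.14] 115 [90.29 28.95]
[0.20595555 2.3786749 ]
-40 [0.036, -0.025, -0.002] turn -0.0
-40 [0.057, -0.052, -0.002] turn -0.0
-40 [0.078, -0.078, -0.002] turn -0.0
-40 [0.099, -0.105, -0.002] turn -0.0
-40 [0.119, -0.131, -0.002] turn -0.0
-40 [0.14, -0.158, -0.002] turn -0.0
-40 [0.161, -0.185, -0.002] turn -0.0
-40 [0.182, -0.211, -0.002] turn -0.0
-40 [0.202, -0.238, -0.002] turn -0.0
-40 [0.223, -0.264, -0.002] turn -0.0
-40 [0.244, -0.291, -0.002] turn -0.0
-40 [0.265, -0.318, -0.002] turn -0.0
-40 [0.285, -0.344, -0.002] turn -0.0
```

Request:
carry_out(slide=[[0.02, -0.014, 0.004], [0.036, -0.025, 0.004], [0.057, -0.052, 0.004], [0.078, -0.078, 0.004], [0.099, -0.105, 0.004], [0.119, -0.131, 0.004], [0.14, -0.158, 0.004], [0.161, -0.185, 0.004], [0.182, -0.211, 0.004], [0.202, -0.238, 0.004]], dr=[[0, 0, 0], [0, 0, 0], [0, 0, 0], [0, 0, 0], [0, 0, 0], [0, 0, 0], [0, 0, 0], [0, 0, 0], [0, 0, 0], [0, 0, 0]], gripper=[15, 15, 15, 15, 15, 15, 15, 15, 15, 15])

```text
clock: 8.43
eef_pos: [548.1, 81.0, 162.1]
eef_rot: [-3.142, 0.0, -0.602]
wrist_force: [-0.4, 0.7, 0.5]
finger_gap: 14.4
finger_force: 0.1
```

```bash
python3 look.py
python3 - <<'E'
from h import *
s=read_state()
B=np.array((-34.3,99.4));E=np.array((20,14.))
l=[(*(B+(E-B)*t),-40,.8,64) for t in (9/12,10/12,11/12,1)]
plan(l+[(20,14,-40,4,64)]+[(20,14,h,4,64) for h in(-34,-28,-22,-22)],np.array(s["eef_pos"]),s["eef_rot"][2])
E
```

```text
8.4333 [548.13  81.04 162.13] [-3.14  0.   -0.6 ] [-0.37  0.71  0.46] tool in tray [-13.65  55.1 ] -39.99331796814194
wrist blue [264.54  42.57] 4141 [82.57  1.88]
wrist blue [320.05 258.49] 2955 [ 2.66 41.29]
wrist orange [613.58 131.51] 3236 [-32.11 -83.65]
wrist yellow [337.18  10.75] 844 [ 72.88 -25.91]
wrist yellow [195.8   75.46] 3645 [90.53 29.95]
top blue [266.13 202.17] 242 [83.51 -3.61]
top orange [319.82 263.14] 44 [-33.36 -84.74]
top yellow [278.98 196.67] 119 [ 90.31 -26.99]
top yellow [246.7  193.23] 43 [102.72  28.47]
-40 [0.018, -0.022, -0.004] turn 0.0001
-40 [0.039, -0.049, -0.004] turn 0.0001
-40 [0.06, -0.076, -0.004] turn 0.0001
-40 [0.08, -0.102, -0.004] turn 0.0001
-40 [0.07, -0.095, -0.004] turn 0.0001
-34 [0.065, -0.104, -0.004] turn 0.0168
-28 [0.06, -0.113, -0.004] turn 0.0335
-22 [0.057, -0.122, -0.004] turn 0.0501
-22 [0.057, -0.122, -0.004] turn 0.0501
```

Request:
carry_out(slide=[[0.018, -0.022, 0], [0.039, -0.049, 0], [0.06, -0.076, 0], [0.08, -0.102, 0], [0.07, -0.095, 0], [0.065, -0.104, 0], [0.06, -0.113, 0], [0.057, -0.122, 0], [0.057, -0.122, 0]], dr=[[0, 0, 0], [0, 0, 0], [0, 0, 0], [0, 0, 0], [0, 0, 0], [0, 0, 0.017], [0, 0, 0.034], [0, 0, 0.05], [0, 0, 0.05]], gripper=[15, 15, 15, 15, 15, 15, 15, 15, 15])

```text
clock: 9.28
eef_pos: [561.6, 51.1, 162.1]
eef_rot: [3.142, 0.0, -0.283]
wrist_force: [0.3, 0.1, -0.6]
finger_gap: 14.1
finger_force: 0.0
```

```bash
python3 look.py
python3 - <<'E'
from h import *
s=read_state()
c=curve((20.5,13.5),-22,(50,.3),0,5)
plan([(*q,.8,64) for q in c]+[(i,.3,0,.8,64) for i in (58,65,70,74,75.5)],np.array(s["eef_pos"]),s["eef_rot"][2])
E
```

```text
9.2833 [561.59  51.15 162.12] [ 3.14  0.   -0.28] [ 0.3   0.14 -0.58] tool in tray [-3.11 24.06] -21.724193917611252
wrist blue [292.19  84.3 ] 4167 [87.18 -0.39]
wrist blue [322.6  247.22] 2981 [21.03 13.06]
wrist orange [573.05 276.78] 2768 [-32.6  -84.75]
wrist yellow [354.07  52.27] 3464 [ 88.8  -26.65]
wrist yellow [216.48 104.43] 3356 [91.12 29.95]
top orange [318.35 263.03] 112 [-32.89 -82.26]
top yellow [279.   196.26] 115 [ 91.05 -27.09]
-22.0 [0.017, -0.01, -0.005] turn 0.0005
-29.82699791565566 [0.046, -0.009, -0.005] turn -0.0212
-31.59402182083501 [0.071, -0.018, -0.005] turn -0.0261
-27.54765844776883 [0.093, -0.035, -0.005] turn -0.0149
-17.046951072509515 [0.113, -0.057, -0.005] turn 0.0143
0.0 [0.137, -0.083, -0.005] turn 0.0616
0 [0.169, -0.08, -0.005] turn 0.0616
0 [0.196, -0.077, -0.005] turn 0.0616
0 [0.216, -0.075, -0.005] turn 0.0616
0 [0.232, -0.074, -0.005] turn 0.0616
0 [0.238, -0.073, -0.005] turn 0.0616
```

Run:
```python
from h import *
s=read_state()
plan([(*q,.8,64) for q in [(21,13,-22),(27.8,10,-22),(34.5,6.8,-22),(41,3.5,-18),(46,1.4,-12),(50,.5,-6),(54,.3,0)]]+[(i,.3,0,.8,64) for i in (60,66,71,75.5)],np.array(s["eef_pos"]),s["eef_rot"][2])
```

```text
-22 [0.019, -0.012, -0.005] turn 0.0005
-22 [0.048, -0.021, -0.005] turn 0.0005
-22 [0.076, -0.031, -0.005] turn 0.0005
-18 [0.101, -0.048, -0.005] turn 0.0116
-12 [0.12, -0.063, -0.005] turn 0.0283
-6 [0.136, -0.074, -0.005] turn 0.045
0 [0.153, -0.082, -0.005] turn 0.0616
0 [0.176, -0.079, -0.005] turn 0.0616
0 [0.2, -0.077, -0.005] turn 0.0616
0 [0.22, -0.075, -0.005] turn 0.0616
0 [0.238, -0.073, -0.005] turn 0.0616
```

Request:
carry_out(slide=[[0.019, -0.012, -0.004], [0.048, -0.021, -0.004], [0.076, -0.031, -0.004], [0.101, -0.048, -0.004], [0.12, -0.063, -0.004], [0.136, -0.074, -0.004], [0.153, -0.082, -0.004], [0.153, -0.082, -0.004]], dr=[[0, 0, 0], [0, 0, 0], [0, 0, 0], [0, 0, 0.0116], [0, 0, 0.028], [0, 0, 0.045], [0, 0, 0.0616], [0, 0, 0.0616]], gripper=[15, 15, 15, 15, 15, 15, 15, 15])

```text
clock: 10.05
eef_pos: [601.1, 30.2, 161.0]
eef_rot: [3.142, -0.0, 0.103]
wrist_force: [0.0, -0.3, -0.3]
finger_gap: 14.0
finger_force: 0.0
```

```bash
python3 look.py
python3 - <<'E'
from h import *
s=read_state()
plan([(i,.5,0,.8,64) for i in (54,60,66,71,75.5)],np.array(s["eef_pos"]),s["eef_rot"][2])
E
```

```text
10.05 [601.1   30.2  160.98] [ 3.14 -0.    0.1 ] [ 0.01 -0.33 -0.31] tool in tray [34.2  -0.58] 0.3914067059932752
wrist blue [317.22 160.48] 3586 [97.86  0.76]
wrist blue [319.76 258.73] 2936 [55.84 -0.55]
wrist yellow [243.76 131.25] 328 [109.22  29.85]
wrist yellow [384.49 164.19] 2139 [ 96.73 -26.39]
top orange [319.92 262.79] 175 [-32.79 -84.97]
0 [-0.002, 0.002, 0.0] turn 0.0002
0 [0.022, 0.005, 0.0] turn 0.0002
0 [0.046, 0.007, 0.0] turn 0.0002
0 [0.066, 0.009, 0.0] turn 0.0002
0 [0.084, 0.01, 0.0] turn 0.0002
```

Nested at the mouth; I'll push it in, then lift.

Request:
carry_out(slide=[[0.022, 0.005, 0], [0.046, 0.007, 0], [0.066, 0.009, 0], [0.084, 0.01, 0], [0.084, 0.01, 0], [0.084, 0.01, 0]], dr=[[0, 0, 0], [0, 0, 0], [0, 0, 0], [0, 0, 0], [0, 0, 0], [0, 0, 0]], gripper=[15, 15, 15, 15, 15, 15])

```text
clock: 10.65
eef_pos: [621.2, 33.3, 160.9]
eef_rot: [-3.142, 0.0, 0.099]
wrist_force: [0.6, -0.5, 0.4]
finger_gap: 14.3
finger_force: 0.0
```

Request:
carry_out(slide=[[-0.03, 0, 0], [-0.06, 0, 0.1], [-0.2, 0, 0.25], [-0.35, 0, 0.4], [-0.5, 0, 0.5], [-0.5, 0, 0.5], [-0.5, 0, 0.5]], dr=[[0, 0, 0], [0, 0, 0], [0, 0, 0], [0, 0, 0], [0, 0, 0], [0, 0, 0], [0, 0, 0]], gripper=[15, 15, 15, 15, 15, 15, 15])

```text
clock: 11.23
eef_pos: [493.7, 33.4, 289.7]
eef_rot: [3.141, -0.005, 0.099]
wrist_force: [0.5, 0.6, -0.1]
finger_gap: 14.7
finger_force: 0.0
```

```bash
python3 look.py w6
```

```text
11.2333 [493.69  33.4  289.72] [ 3.14 -0.01  0.1 ] [ 0.47  0.61 -0.09] tool in tray [-72.4  12.9] 0.19372302182940038
wrist blue [337.07  15.19] 1101 [75.73  1.98]
wrist orange [454.4  181.76] 1114 [-32.83 -84.32]
wrist yellow [293.98  13.49] 477 [76.18 30.05]
wrist yellow [381.34  13.41] 485 [ 76.38 -26.69]
top blue [266.14 202.44] 247 [83.02 -3.58]
top orange [321.87 262.64] 124 [-32.89 -88.32]
top yellow [279.   196.62] 120 [ 90.41 -27.03]
top yellow [247.05 200.14] 115 [90.29 28.95]
```

View pics/w6_wrist.png

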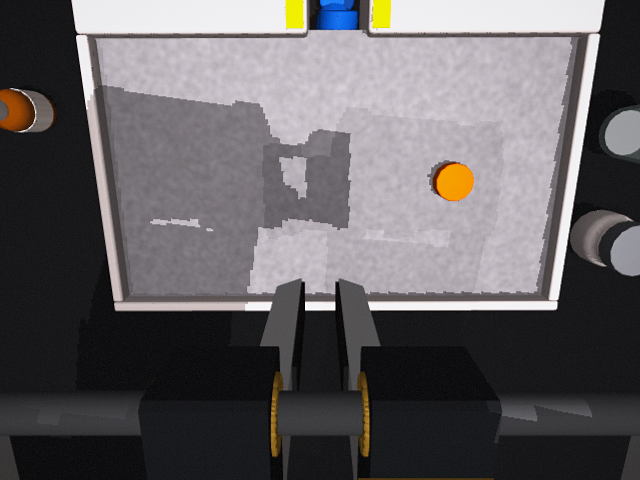

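View pics/w6_top.png

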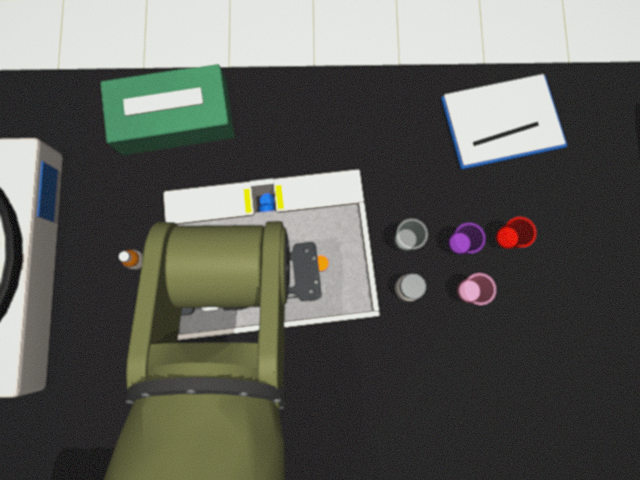

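The floor holds only orange (454,182), and the vial, jar and beaker are where they were. The blue pile is cut off at the picture's top edge (337,15), so I'll move over the slot and check its depth numerically.

Request:
carry_out(slide=[[0.1, 0.005, 0], [0.2, 0.01, 0], [0.3, 0.015, 0], [0.35, 0.02, 0], [0.35, 0.02, 0], [0.35, 0.02, 0], [0.35, 0.02, 0], [0.35, 0.02, 0]], dr=[[0, 0, 0], [0, 0, 0], [0, 0, 0], [0, 0, 0], [0, 0, 0], [0, 0, 0], [0, 0, 0], [0, 0, 0]], gripper=[15, 15, 15, 15, 15, 15, 15, 15])

```text
clock: 12.0
eef_pos: [583.1, 38.2, 285.8]
eef_rot: [-3.142, 0.001, 0.099]
wrist_force: [0.3, 0.5, 0.1]
finger_gap: 14.0
finger_force: 0.0
```

```bash
python3 look.py w7
python3 - <<'E'
from h import *
im=cv2.imread("pics/w7_wrist.png");m=camera_model("wrist")
h=cv2.cvtColor(im,cv2.COLOR_BGR2HSV);b=cv2.inRange(h,(95,100,30),(125,255,255));b[420:]=0
x,y,w,hh=cv2.boundingRect(b);print(x,y,w,hh,-np.array(m["R"]).T@m["t"])
for z in(10,40,60):print(z,[tray(ray(m,p,z)).round(1) for p in((x,y),(x+w,y+hh))])
v=h[...,2]
for r in range(y-12,y+hh+12,4):print("".join(("#" if b[r,c] and v[r,c]>150 else "+" if b[r,c] else "Y" if 20<h[r,c,0]<36 and h[r,c,1]>150 else "W" if v[r,c]>190 else "g" if v[r,c]>90 else ".") for c in range(x-30,x+w+30,2)))
E
```

```text
12.0 [583.06  38.24 285.83] [-3.14  0.    0.1 ] [0.27 0.46 0.09] tool in tray [17.02  9.15] 0.19087515869945493
wrist blue [330.8  130.43] 1838 [90.99  1.81]
wrist orange [441.24 296.96] 908 [-32.66 -84.39]
wrist yellow [372.16 131.17] 1092 [ 90.6  -26.51]
wrist yellow [289.47 122.6 ] 768 [96.1  30.12]
top orange [319.93 262.82] 176 [-32.84 -84.99]
311 98 40 62 [660.24038198  45.57310935 368.93321292]
10 [array([116.2,  16.8]), array([ 66.3, -17.2])]
40 [array([114.4,  16.1]), array([ 68.7, -15. ])]
60 [array([113.2,  15.7]), array([ 70.2, -13.5])]
WWWWWWWWWWWWWWWWWWWWWWWWWWWWWWWWWWWWWWWWWWWWWWWWWW
WWWWWWWWWWWWWWWWWWWWWWWWWWWWWWWWWWWWWWWWWWWWWWWWWW
WWWWWWWWWWg.............................gWWWWWWWWW
WWWWWWWWWWg..............+..............gWWWWWWWWW
YYYYYYYYYWg.........+#########+.........gWYYYYYYYY
YYYYYYYYYWg.......+#############+.......gWYYYYYYYY
YYYYYYYYYWg......+###############+......gWYYYYYYYY
YYYYYYYYYWg......###############++......gWYYYYYYYY
YYYYYYYYYWg......##############+++......gWYYYYYYYY
WYYYYYYYYWg......++############+++......ggYYYYYYYY
WYYYYYYYYWg.......+++++++++#++++........ggYYYYYYYY
WYYYYYYYYWg......++++++++++++#++........ggYYYYYYYY
WYYYYYYYYWW.....+++++++++++++++++.......gWYYYYYYYY
WYYYYYYYYWg.....+++++++++++++++++++.....gWYYYYYYYY
WYYYYYYYYWg.....++++++++++++++++++#.....WWYYYYYYYY
WYYYYYYYYWg.....++++++++#++++++++++.....WgYYYYYYYY
gYYYYYYYYgg......++++++++++++++++++.....WgYYYYYYYY
gYYYYYYYYgg......++++++++++++++++++.....WgYYYYYYYY
gYYYYYYYYgg.........++++++++++++........WWYYYYYYYY
gYYYYYWYYWWgggggggggggggggggggggggg.ggg.WWYYYYYYYY
ggWWWWWWWWgggggggggggggggggggggggggggggggWWgWWWWWW
gggggggggggggggggggggggggggggggggggggggggggggggggg
```

Run:
```python
from h import *
m7=camera_model("wrist");f=240/np.tan(np.radians(m7["vfov"]/2));print("f",f)
R=np.array(m7["R"]);c7=-R.T@m7["t"]
def E(r,p,y):
    return cv2.Rodrigues(np.array([0,0,y]))[0]@cv2.Rodrigues(np.array([0,p,0.]))[0]@cv2.Rodrigues(np.array([r,0,0.]))[0]
T7=E(3.1416,.001,.099);T6=E(3.141,-.005,.099)
R6=R@T7@T6.T; c6=np.array([493.69,33.4,289.72])+T6@T7.T@(c7-np.array([583.06,38.24,285.83]))
m6=dict(m7,R=R6,t=-R6@c6)
def bb(n,top):
    h=cv2.cvtColor(cv2.imread(n),cv2.COLOR_BGR2HSV);b=cv2.inRange(h,(95,100,30),(125,255,255));b[:top]=0;b[330:]=0;return cv2.boundingRect(b)
a=bb("pics/w6_wrist.png",10);b=bb("pics/w7_wrist.png",128);print(a,b)
def tri(p6,p7):
    r=lambda m,p:np.array(m["R"]).T@np.array([(p[0]-m["cx"])/f,(p[1]-m["cy"])/f,1])
    d6,d7=r(m6,p6),r(m7,p7);s=np.linalg.lstsq(np.c_[d6,-d7],c7-c6,rcond=None)[0];q=(c6+s[0]*d6+c7+s[1]*d7)/2;return tray(q),q[2]
print("lower edge",tri((a[0]+a[2]/2,a[1]+a[3]),(b[0]+b[2]/2,b[1]+b[3])))
for n,(w) in(("w6",a[2]),("w7",b[2])):print(n,"width",w,"z~",c7[2]-f*28/w)
print("orange check",tri((454.4,181.8),(441.2,297)))
```

```text
f 415.26148917973615
(316, 10, 43, 20) (311, 128, 40, 32)
lower edge (array([70.09572994,  1.05816012]), np.float64(58.90615622707455))
w6 width 43 z~ 98.53038275700709
w7 width 40 z~ 78.25017049474093
orange check (array([-32.58661223, -84.51179924]), np.float64(72.0352534948291))
```

Request:
carry_out(slide=[[0, 0, -0.15], [0, 0, -0.3], [0, 0, -0.36], [0, 0, -0.36], [0, 0, -0.36]], dr=[[0, 0, 0], [0, 0, 0], [0, 0, 0], [0, 0, 0], [0, 0, 0]], gripper=[15, 15, 15, 15, 15])

```text
clock: 12.52
eef_pos: [583.5, 38.3, 196.6]
eef_rot: [-3.142, 0.0, 0.099]
wrist_force: [0.3, -0.2, -0.4]
finger_gap: 14.5
finger_force: 0.0
```

```bash
cat > pit.py <<'E'
from h import *
s=read_state();m=camera_model("wrist");im=camera("wrist");h=cv2.cvtColor(im,cv2.COLOR_RGB2HSV);v=h[...,2]
f=415.26;c=-np.array(m["R"]).T@m["t"];print(s["eef_pos"],"cam",c,tray(c))
b=cv2.inRange(h,(95,100,30),(125,255,255));b[350:]=0
x,y,w,hh=cv2.boundingRect(b);print(x,y,w,hh)
for z in(4,60,74):
    q=[]
    for p in((70,20),(70,-20),(116,20),(116,-20)):
        k=np.array(m["R"])@np.array([*(O+Rt@np.array(p)),z])+m["t"];q.append((round(f*k[0]/k[2]+m["cx"]),round(f*k[1]/k[2]+m["cy"])))
    print("slot corners px z",z,q)
for r in range(max(y-8,0),y+hh+12,3):
    cs=np.where(b[r])[0];print("".join(("#" if v[r,k]>150 else "+" if v[r,k]>75 else "-") if b[r,k] else "Y" if 20<h[r,k,0]<36 and h[r,k,1]>150 else "W" if v[r,k]>190 else "g" if v[r,k]>90 else "." for k in range(x-16,x+w+16,2)),r,(cs[0],cs[-1]) if len(cs) else "")
E
python3 pit.py
```

```text
[583.51803148  38.27140037 196.55109359] cam [660.62540308  45.59068495 279.16156868] [94.92834786  9.03314765]
308 90 55 85
slot corners px z 4 [(303, 165), (365, 165), (303, 90), (367, 90)]
slot corners px z 60 [(299, 174), (376, 175), (298, 81), (379, 81)]
slot corners px z 74 [(298, 178), (379, 178), (297, 78), (383, 78)]
g........................................... 82 
Wg.......................................... 85 
Wgg......................................... 88 
Wggg...............#####+................... 91 (np.int64(329), np.int64(341))
Wggg............############-............... 94 (np.int64(323), np.int64(348))
Wggg..........###############+.............. 97 (np.int64(319), np.int64(351))
gggg........+##################............. 100 (np.int64(316), np.int64(353))
Wgg.........###################+............ 103 (np.int64(315), np.int64(355))
gg.g.......#####################-..........g 106 (np.int64(314), np.int64(356))
gggg.......#####################+..........g 109 (np.int64(313), np.int64(357))
Wg.g......-######################..........g 112 (np.int64(312), np.
[... 1110 characters left out ...]
(309), np.int64(362))
gggg......+++###################+++........g 157 (np.int64(311), np.int64(361))
gggg......+++#################+++++........W 160 (np.int64(311), np.int64(361))
gg........+++################+++++-........g 163 (np.int64(311), np.int64(361))
gg........-++###############++++++-........g 166 (np.int64(312), np.int64(360))
gg..........+###############+++++-.........g 169 (np.int64(315), np.int64(358))
gg.............++#########+#++-............g 172 (np.int64(321), np.int64(352))
gg.........................................g 175 
gg.gggggggggggggggggggggggggggggggggggggg..g 178 
ggggggggggggggggggggggggggggggggggggggggg.gg 181 
g.gggggggggggggggggggggggggggggggggggggggg.g 184
```

```bash
python3 -c "
from cell import *
print(sign_off())"
```

```text
the job is handed in; nothing more can be done
None
```

I pushed the three blue stoppers through the gate into the slot, one at a time. The orange one is still on the tray floor, the vial, beaker and jar look unmoved, and the job is handed in at about 13 s; the sign-off returned no verdict.

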